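Shut the sample-kit drawer to its click and lock it with the T-stop

TASK

Push the open blue-fronted drawer gently home until its spring catch clicks in, without ramming it. Then take the orange-handled T-stop from its grey parking block, drop it, handle across the slot, into the slot in the metal apron, less than 5 cm ahead of the shut drawer's front, and give it a quarter turn so that the handle lies along the slot and it is locked. Leave it standing there, and leave the other things on the desk where they are.

Things in the scene. Friction and masses are not known exactly. Their poses are not given: they have to be found in the camera images.
- unit: White drawer cabinet fixed on the desk, 156 mm deep (x), 144 wide (y), 84 high, with a flat aluminium apron on the robot's side. Origin: desk level, middle of the cabinet's front face; x points into the cabinet (the drawer shuts along +x), z up. Apron: top 24 mm above the desk, x = -0.140 to -0.002, y = +-0.072.
- slot (a point): Point on the T-slot's centre line, level with the apron's top (24 mm above the desk), 60 mm ahead of the cabinet's face; axes as the unit's. The straight slot runs along the unit's x down the apron's whole length: 12 mm wide between lips 6 mm thick, over a channel 34 mm wide whose floor is 8 mm above the desk.
- drawer_front (a point): Centre of the outer face of the blue drawer front: flat, 138 mm wide, 26 to 80 mm above the desk (point at 53), axes as the unit's. Starts 70 to 95 mm open, runs along the unit's x with about 2 N drag (more when fast). The catch is adjustable, so home is not known beforehand: the face then stands anywhere from 10 to 38 mm ahead of the cabinet's face.
- drawer: The drawer itself, 0.3 to 0.7 kg with fixed tubes in it; origin 53 mm below and 8 mm behind the centre of its front face, axes as the unit's. Just before home a bump needs a push of 8 to 14 N, then it snaps some 9 mm inward into the notch; 1 mm further is a hard stop. Let go before the bump is passed, it is not home. Over 40 N on it counts as ramming.
- catch (a joint): Sprung catch pin with a red head in the cabinet's top, near its front, right of the middle (unit y = -0.045); vertical travel in m: about 0.003 while the drawer is open, up to 0.006 on the bump, 0 (+-0.0007) when dropped into the notch (drawer home).
- stop_grip (a point): Point on the axis of the loose T-stop, in its upright orange handle plate: 10 mm thick (its x), 40 long (its y), 38 high. It lies 15 mm below the handle's top, 23 mm above the flange's top. In the parking block it is 47 mm above the desk; with the flange resting on the apron 51 mm, and the head is then below the lips, free to turn.
- stop: The T-stop, 70 g, upright in its parking block at a random yaw; origin under its head, z up. From below: T-head 24 mm long (x, square to the handle plate), 8 wide, 5 high; neck 8 mm in diameter; flange disc 32 mm in diameter from 13 to 17 mm; handle from 17 to 55 mm. The head passes the slot only when it lies along it (handle across the slot).
- parking: Grey parking block, fixed, 56 x 56 x 20 mm, with a round through hole 27 mm wide in which the T-stop hangs by its flange. Origin: centre of its underside, on the desk.
- timer: Bystander: white bench timer 65 x 65 x 20 mm; origin under its centre.
- marker_red: Bystander: red marker lying, 133 x 19 x 17 mm; origin under its centre.
- pen_blue: Bystander: blue pen lying, 142 x 13 x 11 mm; origin under its centre.
- control_red: Bystander: small brown bottle with red cap, 26 mm wide, 60 high; origin under its centre.
- control_green: Bystander: small brown bottle with green cap, 26 mm wide, 60 high; origin under its centre.
- tape_roll: Bystander: roll of tape lying, 82 mm wide, 18 high; origin under its centre.
- stamp: Bystander: rubber stamp with wooden handle, 46 x 52 x 68 mm; origin under its centre.

How it is judged:
By the outcome, as a careful person would: the job done as asked, in the order asked, and still so for the second after the job is handed in, with the robot touching nothing.
It also fails if it takes over 58 s, if anything falls off the work surface, if the arm or the gripper's body presses on something with over 40 N, if the wrist force passes 120 N, or if a joint passes its speed limit or range.

ROBOT

A 6-joint arm with a two-finger parallel gripper is mounted at the origin on a cart in front of the work surface, level with it; the furniture and walls round the work are solid. World frame = base frame: x ahead of the robot, y to its left, z up, the work surface at z = 0. Lengths are in mm, angles in rad, forces in N, time in s.
With the tool pointing down it reaches from about 350 to 775 mm from the base axis. Payload 7.3 kg.
Tool frame: the origin (TCP) lies on the front face of the gripper's body, between the roots of the fingers; the fingertips stand 66 mm ahead of it and the grasp point (between the pads) lies 47 mm ahead of it (bot.tcp_to_grasp is the z of the grasp point in the tool frame, in mm); z points along the fingers, y is the direction in which the jaws open and shut (so a half turn about z gives the same grasp; the last joint's range is limited). The gripper opens to 92 mm and grips with 3 to 60 N. Pads are 19 mm wide; open, the fingers measure 130 mm over their backs; the gripper's body (75 mm by 190 mm) begins 47 mm behind the grasp point.
Start: joints at [-1.369, 0.342, 1.524, -0, 1.275, -0.146], TCP at [178.958, -493.571, 292.241] pointing down, gripper open.
Joint ranges: [-2.53, 2.53], [-0.77, 2.02], [0.04, 2.7], [-1, 4.14], [0.28, 2.66], [-3.11, 3.11]. Speed limits (rad/s): [2.57, 2.57, 3.14, 3.14, 3.14, 3.14].

INTERFACE

Orientations are given as [roll, pitch, yaw] about the fixed x, y, z axes, in that order (R = Rz(yaw) Ry(pitch) Rx(roll)).
In Python, from plant import bot gives the robot as it stands.
- The arm moves only by the tool carry_out, never from a script. Its argument "deltas" is a list that holds one entry, the list of rows, each a list of 4 numbers: the shift along the tool's x, y, z in mm, then the turn about the tool's z in units of 5 degrees (1.0 is 5 degrees). A call has 1 to 20 rows; each row is the pose to reach, as a shift and turn from the pose commanded when the call began, along the tool's axes at that moment; what a row does not reach only later rows make up. A row lasts 1/10 s, in which the tool goes at most 50 mm and 8.59 degrees, less where a joint would pass 70% of its speed; a pose out of reach is approached as far as the arm can. A call with a gripper value outside its range is refused whole. "fingers" is the finger opening in mm, from 0 to 91.8, set as the call begins (left out, the last holds). The fingers move at their own pace and stop on an object; the grip force is fixed at half the most. Time passes only in rows, so rows that repeat a pose let the fingers close. It gives the time, the measured TCP pose, the force and the opening at its end, in the units of the state.
- bot.get_obs(): the state, without advancing time (a new reading comes with each control period).
- bot.capture(name): name is "scene" or "top" or "wrist"; returns (picture, depth): 384x512x3 uint8, blue, green, red; 384x512 float32, mm along the optical axis (not along the pixel's ray), 0 where there is no reading.
- bot.camera_model(name): a dict with "K" (3x3 intrinsics, pixels), "camera_from_world" (4x4, takes a point from world to camera coordinates). Camera axes: x right, y down, z forward; pixel columns grow to the right and rows downward; lengths in mm; the calibration is good to about 2 mm. The wrist camera is an equidistant fisheye: a pixel r from the principal point sees the ray r / f radians off the axis. A picture is of the moment at which its call begins: read the wrist's pose just before it. camera_model takes no time and is no camera call; for the wrist camera it gives the pose at the moment of the call.
- bot.close_job(): hands the job in, once; it reports no verdict.
The state is a dict: "time": time; "joint_positions": joint angles; "dq": joint speeds; "tau": joint torques, N m; "tool_pos": TCP position; "tcp_rot": TCP orientation; "contact_force": force on the tool from outside, world axes, zero at the start; "moment": the same for the moment, N m; "grip_width": finger opening in mm.
Only numpy, scipy, OpenCV 4.12 (cv2) and the standard library are available. Lean on these libraries where they do the work, as an engineer would, in place of code of your own. Each camera call takes 0.05 s, during which the arm holds its last target. There are 200 camera calls.

## Working session

There is one attempt and no reset: what is moved stays moved. The work goes in short steps, Python scripts to look and compute and a tool call to move; the robot and the scene stay as the last step left them, time stands still between calls to the robot, and variables do not carry over. Pictures are saved under pics/ and viewed, about 8 in all and at most 12, crops included, and the job is handed in when it is done.

Besides the shell and the picture viewer there is one more tool, called after "Request:" by a JSON object that holds its "name" and its "arguments". carry_out: Moves the arm, as the interface text tells. Its arguments: {"type":"object","properties":{"deltas":{"type":"array","items":{"type":"array","items":{"type":"array","items":{"type":"number"}}}},"fingers":{"type":"number"}},"required":["deltas"]}

```bash
mkdir -p pics; ls; python3 - <<'E'
from plant import bot
import cv2,numpy as np
o=bot.get_obs();print(o)
for n in("scene","top"):
    p,d=bot.capture(n);cv2.imwrite(f"pics/{n}0.png",p);np.savez(f"pics/{n}0.npz",p=p,d=d);m=bot.camera_model(n);print(n,m)
E
```

```text
pics
{'time': 0.0, 'joint_positions': array([-1.36900076e+00,  3.42717975e-01,  1.52501383e+00, -7.04105501e-06,
        1.27538102e+00, -1.46018675e-01]), 'dq': array([-0.00161273,  0.00081452, -0.0016127 ,  0.00017326,  0.00082716,
        0.00095042]), 'tau': array([-6.54166506e-04, -4.31235266e+01, -2.44218528e+01,  7.18268403e-02,
        5.61814138e-02, -1.12017840e-04]), 'tool_pos': array([ 178.89182531, -493.25999201,  291.5484576 ]), 'tcp_rot': array([-3.14008768e+00, -2.14524645e-04,  3.47816140e-01]), 'contact_force': array([-0.21214162, -0.05614729, -0.14941325]), 'moment': array([-0.07714858,  0.02399335,  0.02014987]), 'grip_width': 92.08006490608079}
scene {'K': array([[427.33218006,   0.        , 246.19501712],
       [  0.        , 427.33218006, 194.01522297],
       [  0.        ,   0.        ,   1.        ]]), 'camera_from_world': array([[-5.93367177e-01, -8.04874586e-01, -9.60699460e-03,
         3.17132495e+02],
       [-5.74918755e-01,  4.32132836e-01, -6.94787476e-01,
         4.55908915e+02],
       [ 5.63368280e-01, -4.06740842e-01, -7.19150936e-01,
         9.84403220e+02],
       [ 0.00000000e+00,  0.00000000e+00,  0.00000000e+00,
         1.00000000e+00]])}
top {'K': array([[417.92885817,   0.        , 253.43937674],
       [  0.        , 417.92885817, 184.66374551],
       [  0.        ,   0.        ,   1.        ]]), 'camera_from_world': array([[-1.88447995e-02, -9.99650345e-01, -1.85489121e-02,
        -3.45154682e+01],
       [-9.98186147e-01,  1.98716817e-02, -5.68289717e-02,
         6.06683074e+02],
       [ 5.71776992e-02,  1.74443366e-02, -9.98211604e-01,
         1.19174206e+03],
       [ 0.00000000e+00,  0.00000000e+00,  0.00000000e+00,
         1.00000000e+00]])}
```

View pics/top0.png

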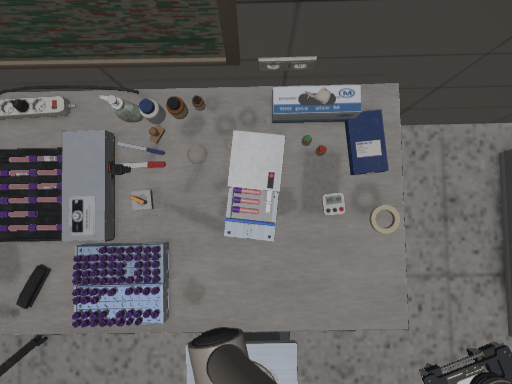

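View pics/scene0.png

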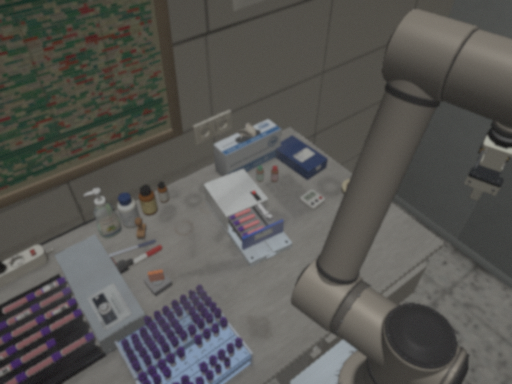

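```bash
cat > h.py <<'E'
import numpy as np,cv2
from plant import bot
def ray(m,uv,z,fish=False):
    K=m["K"];T=m["camera_from_world"];R=T[:3,:3];c=-R.T@T[:3,3]
    uv=np.atleast_2d(np.asarray(uv,float));x=(uv-K[:2,2])/[K[0,0],K[1,1]]
    if fish:
        r=np.linalg.norm(x,axis=1,keepdims=True);d=np.c_[x/np.maximum(r,1e-9)*np.sin(r),np.cos(r)]
    else: d=np.c_[x,np.ones(len(x))]
    d=d@R
    return c+d*((z-c[2])/d[:,2])[:,None]
def big(mask,n=1):
    k,l,s,c=cv2.connectedComponentsWithStats(mask.astype(np.uint8));o=np.argsort(-s[1:,4])[:n]+1
    return [(l==i,s[i],c[i]) for i in o]
def rect(mask):
    c,_=cv2.findContours(mask.astype(np.uint8),cv2.RETR_EXTERNAL,cv2.CHAIN_APPROX_NONE)
    return cv2.minAreaRect(max(c,key=cv2.contourArea))
E
python3 - <<'E'
from h import *
f=np.load("pics/top0.npz");p=f["p"];m=bot.camera_model("top")
h=cv2.cvtColor(p,cv2.COLOR_BGR2HSV)
cv2.imwrite("pics/topcrop.png",cv2.resize(p[120:250,110:310],None,fx=4,fy=4,interpolation=cv2.INTER_CUBIC))
roi=np.zeros(p.shape[:2],bool);roi[185:215,128:156]=1
o=roi&(h[...,0]<25)&(h[...,1]>140)&(h[...,2]>80)
r=rect(o);print("orange",r,o.sum());b=cv2.boxPoints(r);print(ray(m,b,62),ray(m,[r[0]],62))
E
```

```text
orange ((137.2413787841797, 199.39654541015625), (13.370063781738281, 3.5282113552093506), 21.801406860351562) 46
[[571.30440905 297.50674202  62.        ]
 [580.38863082 293.80564419  62.        ]
 [565.84486031 258.99302918  62.        ]
 [556.77747949 262.70310844  62.        ]] [[568.57348403 278.24176845  62.        ]]
```

View pics/topcrop.png

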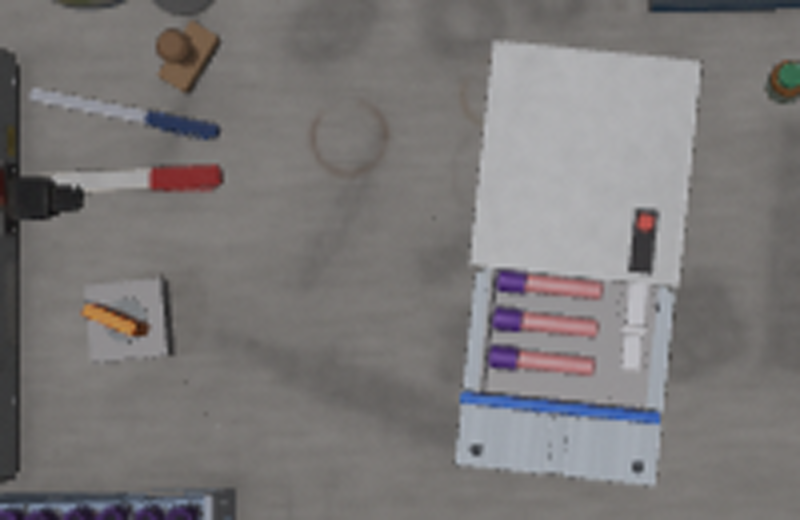

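```bash
python3 - <<'E'
from h import *
m=bot.camera_model("top")
g=lambda L,z:ray(m,[[110+(a-1.5)/4,120+(b-1.5)/4] for a,b in L],z)
T=g([(493,42),(700,62),(471,265),(680,285)],84);D=g([(461,398),(658,417)],80);A=g([(457,463),(654,484)],24)
print(T.round(1),D.round(1),A.round(1))
for a,b in((T[0],T[1]),(T[2],T[3]),(D[0],D[1]),(A[0],A[1])):
    v=(a-b)[:2];print("yaw",np.degrees(np.arctan2(-v[0],v[1])),np.linalg.norm(v))
v=(T[:2].mean(0)-T[2:].mean(0));print(np.degrees(np.arctan2(v[1],v[0])),np.linalg.norm(v))
print((T[2]+T[3])/2,D.mean(0),A.mean(0))
m=bot.camera_model("wrist");print(m)
T=m["camera_from_world"];print("cam centre",-T[:3,:3].T@T[:3,3])
E
```

```text
[[ 753.6    6.4   84. ]
 [ 736.6 -135.6   84. ]
 [ 600.2   23.9   84. ]
 [ 583.7 -118.5   84. ]] [[ 509.6   32.4   80. ]
 [ 494.2 -101.7   80. ]] [[462.   40.9  24. ]
 [444.6 -99.5  24. ]]
yaw -6.839843472093905 143.02308918785053
yaw -6.6018860444742105 143.32741903886478
yaw -6.535538255338525 135.00344290030594
yaw -7.054279427402398 141.442453619133
-6.455640740346287 154.15686274013638
[591.92192872 -47.3031868   84.        ] [501.89043993 -34.62932358  80.        ] [453.2941031  -29.30974499  24.        ]
{'K': array([[297.31863964,   0.        , 253.22493554],
       [  0.        , 297.31863964, 192.28907468],
       [  0.        ,   0.        ,   1.        ]]), 'camera_from_world': array([[ 3.41176064e-01, -9.39998741e-01, -1.12230013e-03,
        -5.24220462e+02],
       [-9.01868574e-01, -3.27672716e-01,  2.81538036e-01,
        -3.61429551e+01],
       [-2.65013146e-01, -9.50418717e-02, -9.59549412e-01,
         3.89704946e+02],
       [ 0.00000000e+00,  0.00000000e+00,  0.00000000e+00,
         1.00000000e+00]])}
cam centre [ 249.53221241 -467.57134729  383.52843559]
```

Request:
{"name": "carry_out", "arguments": {"deltas": [[[12, -10, 3, 0.2], [40, -34, 9, 0.6], [75, -65, 17, 1.1], [112, -97, 25, 1.6], [149, -129, 34, 2.1], [186, -161, 42, 2.6], [223, -193, 51, 3.1], [260, -225, 59, 3.6], [297, -256, 67, 4.1], [332, -287, 76, 4.6], [364, -314, 83, 5.0], [388, -334, 88, 5.35], [400, -345, 91, 5.35], [404, -348, 92, 5.35], [404, -348, 92, 5.35]]], "fingers": 0}}

```text
time: 1.6
tool_pos: [440.1, -28.5, 199.9]
tcp_rot: [3.141, 0.001, -0.118]
contact_force: [-0.7, -1.0, 0.9]
grip_width: 0.4
```

```bash
python3 - <<'E'
from h import *
o=bot.get_obs();print(o["time"],o["tool_pos"],o["tcp_rot"],o["contact_force"],o["grip_width"])
m=bot.camera_model("wrist");p,d=bot.capture("wrist");cv2.imwrite("pics/w1.png",p);np.savez("pics/w1.npz",p=p,d=d,K=m["K"],T=m["camera_from_world"])
E
```

```text
1.6 [440.07723096 -28.48711091 199.91007705] [ 3.14140221e+00  7.74802111e-04 -1.17679743e-01] [-0.65497039 -0.95749628  0.94665741] 0.3766132306052712
```

View pics/w1.png

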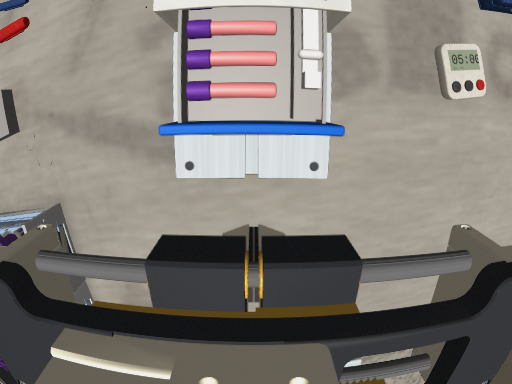

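```bash
python3 - <<'E'
from h import *
f=np.load("pics/w1.npz");p=f["p"];m=dict(K=f["K"],camera_from_world=f["T"])
h=cv2.cvtColor(p,cv2.COLOR_BGR2HSV)
b=(h[...,0]>100)&(h[...,0]<125)&(h[...,1]>170)&(h[...,2]>60);b,s,c=big(b[:, :400])[0];print(s,c)
xs=np.arange(170,335,10);L=ray(m,[(x,np.where(b[:,x])[0].max()) for x in xs],80,1)
U=ray(m,[(x,np.where(b[:,x])[0].min()) for x in xs],80,1)
for q in(L,U):
    k=np.polyfit(q[:,1],q[:,0],1);print("yaw",-np.degrees(np.arctan(k[0])),"x at y=-35:",np.polyval(k,-35))
e=ray(m,[(s[0],c[1]),(s[0]+s[2]-1,c[1])],80,1);print("blue ends",e,e.mean(0))
A=ray(m,[(176.5,178.5),(328.5,178.5),(246,178),(258,178),(246,138),(258,138)],24,1);print(A.round(1),np.linalg.norm(A[0]-A[1]))
print(h[174,236:270,2]);print(h[145,236:270,2])
E
```

```text
[ 159  121  185   15 2248] [251.09564057 127.78336299]
yaw -7.061019229473938 x at y=-35: 496.67909151894804
yaw -7.030983344025573 x at y=-35: 504.9348119593815
blue ends [[ 509.82751094   32.41634316   80.        ]
 [ 493.9319984  -101.12555949   80.        ]] [501.87975467 -34.35460817  80.        ]
[[ 458.5   42.2   24. ]
 [ 441.7 -100.8   24. ]
 [ 451.   -23.3   24. ]
 [ 449.7  -34.4   24. ]
 [ 487.9  -27.9   24. ]
 [ 486.6  -38.6   24. ]] 143.9812588134806
[226 228 225 224 222 221 222 224 209 136 129 130 128 129 127 128 128 128
 129 129 130 135 177 228 226 224 224 223 225 226 225 225 227 228]
[224 224 222 221 220 220 223 225 219 175 223 224 223 222 221 221 220 218
 218 219 221 214 206 230 226 224 223 223 223 223 223 223 225 227]
```

Request:
{"name": "carry_out", "arguments": {"deltas": [[[0, 0, 10, 0], [3, 0, 30, 0], [8, 0, 52, 0], [15, 0, 72, 0], [22, 0, 84, 0], [27, 0, 89, 0.05], [30, 0, 89, 0.05], [34, 0, 89, 0.05], [38, 0, 89, 0.05], [41, 0, 89, 0.05], [44, 0, 89, 0.05], [46, 0, 89, 0.05]]]}}

```text
time: 2.85
tool_pos: [486.1, -34.2, 111.4]
tcp_rot: [3.141, -0.0, -0.123]
contact_force: [-1.1, -0.1, 1.0]
grip_width: 0.1
```

Request:
{"name": "carry_out", "arguments": {"deltas": [[[1, 0, 0, 0], [3, 0, 0, 0], [5.5, 0, 0, 0], [8, 0, 0, 0], [11, 0, 0, 0], [14, 0, 0, 0], [17, 0, 0, 0], [20, 0, 0, 0], [23, 0, 0, 0], [26, 0, 0, 0], [29, 0, 0, 0], [31, 0, 0, 0], [33, 0, 0, 0]]]}}

```text
time: 4.15
tool_pos: [518.8, -38.2, 111.1]
tcp_rot: [3.142, -0.0, -0.123]
contact_force: [-2.3, 2.0, -0.4]
grip_width: 0.4
```

Request:
{"name": "carry_out", "arguments": {"deltas": [[[1.5, 0, 0, 0], [3, 0, 0, 0], [4.5, 0, 0, 0], [6, 0, 0, 0]]]}}

```text
time: 4.55
tool_pos: [524.6, -39.0, 111.2]
tcp_rot: [3.142, 0.0, -0.123]
contact_force: [-1.7, 2.0, -0.5]
grip_width: 0.5
```

Request:
{"name": "carry_out", "arguments": {"deltas": [[[1.5, 0, 0, 0], [3, 0, 0, 0], [4, 0, 0, 0], [5, 0, 0, 0]]]}}

```text
time: 4.95
tool_pos: [529.6, -39.7, 111.2]
tcp_rot: [3.141, -0.0, -0.123]
contact_force: [-2.0, 2.1, -0.6]
grip_width: 0.2
```

```bash
cat > face.py <<'E'
from h import *
def face(tag):
    o=bot.get_obs();m=bot.camera_model("wrist");p,d=bot.capture("wrist");cv2.imwrite(f"pics/{tag}.png",p);np.savez(f"pics/{tag}.npz",p=p,d=d,K=m["K"],T=m["camera_from_world"])
    h=cv2.cvtColor(p,cv2.COLOR_BGR2HSV)
    b=(h[...,0]>100)&(h[...,0]<125)&(h[...,1]>170)&(h[...,2]>60)
    b,s,c=big(b)[0];print(s,c)
    xs=[x for x in range(s[0]+8,s[0]+s[2]-8,8) if x<230 or x>280]
    for f,n in((np.max,"near"),(np.min,"far")):
        L=ray(m,[(x,f(np.where(b[:,x])[0])) for x in xs],80,1)
        ux=(L[:,:2]-[589.5,-46.2])@[.9925,-.1219];print(n,"face unit x",np.median(ux),ux.min(),ux.max())
    t=(o["tool_pos"][:2]-[589.5,-46.2]);print("tcp unit",t@[.9925,-.1219],t@[.1219,.9925],o["time"],o["contact_force"])
if __name__=="__main__":
    import sys;face(sys.argv[1])
E
python3 face.py f1
```

```text
[ 113  205  274   46 8125] [246.17366154 224.35089231]
near face unit x -41.586382388488616 -48.974646315280964 -41.19910703323942
far face unit x -29.201828069088943 -38.03340250641558 -26.954210100506945
tcp unit -60.22979850281262 -0.8224478814118371 4.95 [-2.04280827  2.14882962 -0.58301885]
```

View pics/f1.png

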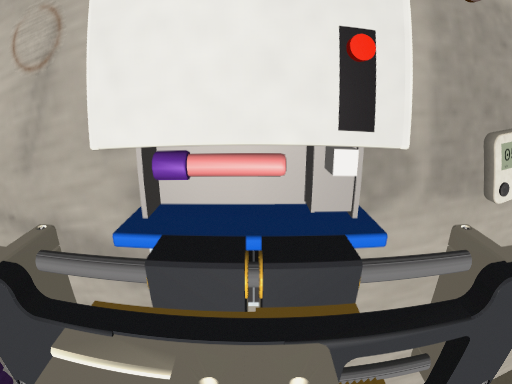

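Request:
{"name": "carry_out", "arguments": {"deltas": [[[1.5, 0, 0, 0], [3, 0, 0, 0], [4, 0, 0, 0]]]}}

```text
time: 5.3
tool_pos: [533.6, -40.2, 111.3]
tcp_rot: [3.141, -0.0, -0.124]
contact_force: [-1.2, 0.6, -0.0]
grip_width: 0.3
```

Request:
{"name": "carry_out", "arguments": {"deltas": [[[1.5, 0, 0, 0], [3, 0, 0, 0], [4, 0, 0, 0]]]}}

```text
time: 5.6
tool_pos: [537.7, -40.7, 111.3]
tcp_rot: [3.141, -0.0, -0.123]
contact_force: [-2.4, 0.4, 0.4]
grip_width: 0.7
```

Request:
{"name": "carry_out", "arguments": {"deltas": [[[1.5, 0, 0, 0], [3, 0, 0, 0], [4, 0, 0, 0]]]}}

```text
time: 5.9
tool_pos: [541.6, -41.2, 111.3]
tcp_rot: [3.141, -0.0, -0.123]
contact_force: [-2.2, -0.8, 1.7]
grip_width: 0.2
```

Request:
{"name": "carry_out", "arguments": {"deltas": [[[1.5, 0, 0, 0], [3, 0, 0, 0], [4, 0, 0, 0]]]}}

```text
time: 6.2
tool_pos: [545.6, -41.7, 111.3]
tcp_rot: [3.141, -0.0, -0.123]
contact_force: [-1.4, -0.9, 1.3]
grip_width: 0.5
```

```bash
python3 face.py f2
```

```text
[ 113  205  274   46 8104] [246.43706811 224.30602172]
near face unit x -25.502054315217233 -32.676721120898314 -25.113046264610862
far face unit x -13.113146808467945 -21.945241049871072 -10.862972926425753
tcp unit -44.11879694884832 -0.8519518165527664 6.2 [-1.41554044 -0.88608045  1.26112807]
```

Request:
{"name": "carry_out", "arguments": {"deltas": [[[1, 0, 0, 0], [2, 0, 0, 0], [3, 0, 0, 0]]]}}

```text
time: 6.55
tool_pos: [548.4, -41.9, 111.2]
tcp_rot: [3.141, -0.0, -0.123]
contact_force: [-2.8, -0.4, 0.8]
grip_width: 0.4
```

Request:
{"name": "carry_out", "arguments": {"deltas": [[[1, 0, 0, 0], [2, 0, 0, 0], [3, 0, 0, 0]]]}}

```text
time: 6.85
tool_pos: [551.4, -42.3, 111.2]
tcp_rot: [3.142, -0.0, -0.123]
contact_force: [-2.5, -0.7, 1.5]
grip_width: 0.5
```

Request:
{"name": "carry_out", "arguments": {"deltas": [[[1, 0, 0, 0], [2, 0, 0, 0], [3, 0, 0, 0]]]}}

```text
time: 7.15
tool_pos: [552.7, -42.5, 111.2]
tcp_rot: [3.142, 0.004, -0.123]
contact_force: [-11.5, 0.1, 8.4]
grip_width: 0.5
```

```bash
python3 face.py f3
```

```text
[ 113  204  274   47 8125] [246.54990769 224.34990769]
near face unit x -18.30679568682218 -25.851450696593496 -17.86188695063963
far face unit x -5.494480803487324 -14.852571175783158 -3.7495564131030155
tcp unit -36.935288265208726 -0.7810350727941217 7.15 [-11.47462175   0.06675465   8.39614805]
```

Request:
{"name": "carry_out", "arguments": {"deltas": [[[0.5, 0, 0, 0], [1, 0, 0, 0]]]}}

```text
time: 7.4
tool_pos: [553.3, -42.6, 111.2]
tcp_rot: [3.142, 0.005, -0.123]
contact_force: [-10.8, -0.5, 8.6]
grip_width: 0.7
```

Request:
{"name": "carry_out", "arguments": {"deltas": [[[0.5, 0, 0, 0], [1, 0, 0, 0]]]}}

```text
time: 7.6
tool_pos: [554.8, -42.7, 111.2]
tcp_rot: [3.142, 0.004, -0.123]
contact_force: [-7.5, 0.1, 5.8]
grip_width: 0.5
```

Request:
{"name": "carry_out", "arguments": {"deltas": [[[0.5, 0, 0, 0], [1, 0, 0, 0]]]}}

```text
time: 7.8
tool_pos: [556.5, -43.0, 111.3]
tcp_rot: [3.142, 0.002, -0.123]
contact_force: [-5.7, -0.6, 3.3]
grip_width: 0.7
```

```bash
python3 face.py f4
```

```text
[ 113  208  274   43 7665] [247.17286367 225.39739074]
near face unit x -14.528818227374666 -22.00058757805231 -14.131917316464158
far face unit x -1.7091934125981965 -11.048569888622163 -1.3518174140842827
tcp unit -33.162866406627934 -0.8018166825053311 7.8 [-5.68692157 -0.5535812   3.26673234]
```

Request:
{"name": "carry_out", "arguments": {"deltas": [[[0.7, 0, 0, 0], [1.4, 0, 0, 0], [2, 0, 0, 0]]]}}

```text
time: 8.15
tool_pos: [559.9, -43.3, 111.2]
tcp_rot: [3.142, -0.001, -0.124]
contact_force: [-0.2, -0.2, 0.0]
grip_width: 0.6
```

```bash
python3 face.py f5
```

```text
[ 113  215  274   36 6228] [248.7642903  228.44267823]
near face unit x -11.00589807258008 -18.309888562706195 -10.602147599320967
far face unit x -1.7142270637394097 -7.516265243960152 -1.4307810987035383
tcp unit -29.751791456956692 -0.7647972690848376 8.15 [-0.24326641 -0.20650041  0.04038256]
```

```bash
sed -i 's/if x<230 or x>280/if x<142 or x>364/' face.py; python3 face.py f6; python3 -c "
import cv2;a=[cv2.imread(f'pics/{n}.png')[:260,80:420] for n in('f3','f6')];cv2.imwrite('pics/cmp.png',cv2.hconcat(a))"
```

```text
[ 113  215  274   35 6207] [248.89689061 228.31029483]
near face unit x -17.38579689757031 -17.629423947058644 -17.162239287767726
far face unit x -3.057124388723027 -7.322392408791593 -1.4501319668851123
tcp unit -29.530863709701446 -0.7759627531121254 8.2 [0.17198685 0.33613477 0.12291178]
```

View pics/cmp.png

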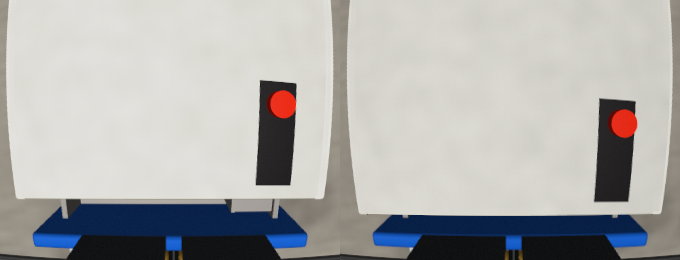

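Request:
{"name": "carry_out", "arguments": {"deltas": [[[0.7, 0, 0, 0], [1.4, 0, 0, 0], [2, 0, 0, 0]]]}}

```text
time: 8.55
tool_pos: [561.5, -43.6, 111.2]
tcp_rot: [3.142, -0.0, -0.123]
contact_force: [-0.4, 0.7, -0.2]
grip_width: 0.2
```

```bash
python3 face.py f7
```

```text
[ 111  217  279   20 4677] [249.85674578 226.53175112]
near face unit x -9.356760831865627 -9.526165004964243 -9.172438921375075
far face unit x -1.623813205674502 -1.72625234581527 -1.29771940081834
tcp unit -28.126281643407513 -0.7864698775166796 8.55 [-0.35259893  0.6971621  -0.21951909]
```

```bash
cat > pin.py <<'E'
from h import *
import sys
for t in sys.argv[1:]:
    f=np.load(f"pics/{t}.npz");p=f["p"];d=f["d"];m=dict(K=f["K"],camera_from_world=f["T"])
    h=cv2.cvtColor(p,cv2.COLOR_BGR2HSV);r=((h[...,0]<8)|(h[...,0]>172))&(h[...,1]>180)&(h[...,2]>150);r[:,:300]=0;r[:,400:]=0
    b,s,c=big(r)[0];T=m["camera_from_world"]
    def z(mask):
        v,u=np.where(mask&(d>0));x=(np.c_[u,v]-m["K"][:2,2])/m["K"][0,0];rr=np.linalg.norm(x,axis=1,keepdims=True)
        q=np.c_[x/rr*np.tan(rr),np.ones(len(x))]*d[v,u][:,None];return np.median(((q-T[:3,3])@T[:3,:3])[:,2])
    w=np.zeros_like(b);y0,x0=int(c[1]),int(c[0]);w[y0-20:y0+20,x0-90:x0-45]=1
    e=cv2.erode(b.astype(np.uint8),np.ones((5,5)))>0
    print(t,s,c,"pin z",z(e),"top z",z(w))
E
python3 pin.py f1 f3 f4 f6 f7
```

```text
f1 [350  34  26  27 540] [362.32037037  46.62962963] pin z 89.86264844419404 top z 83.4701531282308
f3 [350  90  26  28 567] [362.58553792 103.78483245] pin z 90.08797685092111 top z 83.42696394789702
f4 [352 100  25  28 572] [364.18356643 113.4458042 ] pin z 92.6585719748802 top z 83.44198313810334
f6 [351 110  26  28 568] [363.78521127 123.20950704] pin z 92.662485247779 top z 83.37632577724631
f7 [347 113  25  26 524] [358.80534351 125.50763359] pin z 86.85190756472424 top z 83.39796094144042
```

Request:
{"name": "carry_out", "arguments": {"deltas": [[[-2, 0, 0, 0], [-8, 0, 0, 0], [-18, 0, -2, 0], [-30, 0, -10, 0], [-42, 0, -30, 0], [-50, 0, -60, 0], [-50, 0, -95, 0], [-50, 0, -120, 0], [-50, 0, -130, 0]]]}}

```text
time: 9.5
tool_pos: [511.6, -37.4, 244.4]
tcp_rot: [3.141, -0.005, -0.123]
contact_force: [0.4, -0.2, -0.1]
grip_width: 0.6
```

```bash
python3 - <<'E'
from h import *
f=np.load("pics/top0.npz");d=f["d"];m=bot.camera_model("top");K=m["K"];T=m["camera_from_world"]
v,u=np.mgrid[:384,:512];q=np.stack([(u-K[0,2])/K[0,0]*d,(v-K[1,2])/K[1,1]*d,d],-1);w=(q-T[:3,3])@T[:3,:3]
for n,(a,b,c,e) in dict(incub=(130,240,66,112),rack=(245,320,75,165),marker=(160,170,120,165),hosp=(0,70,0,0)).items():
    if c==e: continue
    z=w[a:b,c:e];ok=d[a:b,c:e]>0;print(n,np.percentile(z[ok][:,2],[5,50,95,99.8]))
hi=(w[...,2]>70)&(d>0)
x,y=w[...,0],w[...,1]
near=hi&(abs(x-569)<150)&(abs(y-278)<130)
print("tall near",near.sum(), x[near].min(),x[near].max(),y[near].min(),y[near].max(),w[...,2][near].max())
for lo in range(430,700,20):
    s=near&(x>=lo)&(x<lo+20)
    if s.any():print(lo,y[s].min().round(),y[s].max().round(),w[...,2][s].max().round())
E
python3 face.py f8; python3 pin.py f8
```

```text
incub [ 57.37803839  90.55582576  95.19225023 103.18395222]
rack [ 57.47843334  84.07689868 105.23445809 108.3529368 ]
marker [-1.88858963 13.22162169 45.49855572 50.76827265]
tall near 2513 419.05479631110506 718.9817086724581 203.74856974234817 407.9990491656439 108.87125371346642
430 205.0 407.0 108.0
450 357.0 408.0 94.0
470 358.0 408.0 98.0
490 358.0 408.0 98.0
510 356.0 408.0 97.0
530 358.0 408.0 98.0
550 359.0 408.0 97.0
570 358.0 408.0 97.0
590 357.0 407.0 96.0
610 358.0 406.0 98.0
630 356.0 408.0 96.0
650 351.0 408.0 97.0
670 353.0 408.0 96.0
690 358.0 408.0 97.0
[ 173  109  156   10 1254] [250.33094099 113.56299841]
f8 [300  52  12  12 124] [305.12096774  57.41935484] pin z 86.92269675043222 top z 83.50332461020224Traceback (most recent call last):
  File "face.py", line 13, in <module>
    import sys;face(sys.argv[1])
               ~~~~^^^^^^^^^^^^^
  File "face.py", line 9, in face
    L=ray(m,[(x,f(np.where(b[:,x])[0])) for x in xs],80,1)
  File "h.py", line 5, in ray
    uv=np.atleast_2d(np.asarray(uv,float));x=(uv-K[:2,2])/[K[0,0],K[1,1]]
                                              ~~^~~~~~~~
ValueError: operands could not be broadcast together with shapes (1,0) (2,)
```

Request:
{"name": "carry_out", "arguments": {"deltas": [[[1, -10, 1, -0.4], [2, -35, 5, -1.6], [4, -70, 10, -3.2], [6, -107, 15, -4.8], [8, -144, 20, -6.4], [10, -181, 25, -8.0], [12, -218, 30, -9.6], [14, -252, 35, -11.2], [16, -280, 39, -12.8], [17, -302, 42, -14.0], [18, -315, 44, -14.6], [18, -320, 44, -14.8], [18, -320, 44, -14.8], [18, -320, 44, -14.8]]], "fingers": 50}}

```text
time: 10.95
tool_pos: [568.5, 277.5, 196.4]
tcp_rot: [-3.141, 0.001, 1.167]
contact_force: [0.4, -0.5, 0.1]
grip_width: 50.1
```

```bash
python3 - <<'E'
from h import *
o=bot.get_obs();print(o["tool_pos"],o["tcp_rot"],o["grip_width"])
m=bot.camera_model("wrist");p,d=bot.capture("wrist");cv2.imwrite("pics/s1.png",p);np.savez("pics/s1.npz",p=p,d=d,K=m["K"],T=m["camera_from_world"])
h=cv2.cvtColor(p,cv2.COLOR_BGR2HSV);b=(h[...,0]>3)&(h[...,0]<25)&(h[...,1]>130)&(h[...,2]>90)
for b_,s,c in big(b,3):print(s,c)
f=np.load("pics/f8.npz");p=f["p"];m=dict(K=f["K"],camera_from_world=f["T"])
h=cv2.cvtColor(p,cv2.COLOR_BGR2HSV);b=(h[...,0]>100)&(h[...,0]<125)&(h[...,1]>170)&(h[...,2]>60);b,s,c=big(b)[0]
xs=range(180,326,8);L=ray(m,[(x,np.where(b[:,x])[0].max()) for x in xs],80,1)[:,:2];k=np.polyfit(L[:,1],L[:,0],1)
print("face near", L.mean(0),-np.degrees(np.arctan(k[0])),(L-[589.5,-46.2]).dot([.9925,-.1219]).round(1))
E
```

```text
[568.4712289  277.47608314 196.38479299] [-3.14055009e+00  1.32102145e-03  1.16725366e+00] 50.14676312171507
[ 167  295  263   23 1756] [313.22892938 309.27277904]
[415 141  55  36 991] [442.07769929 157.91120081]
[245 168  13  55 639] [251.34428795 195.30672926]
face near [579.33006887 -45.08267057] -6.961426051348286 [-10.2 -10.4 -10.7 -10.  -10.2 -10.4 -10.5 -10.6  -9.8  -9.8  -9.8  -9.7
 -10.5 -10.4 -10.3 -10.2 -10.8  -9.7 -10.3]
```

View pics/s1.png

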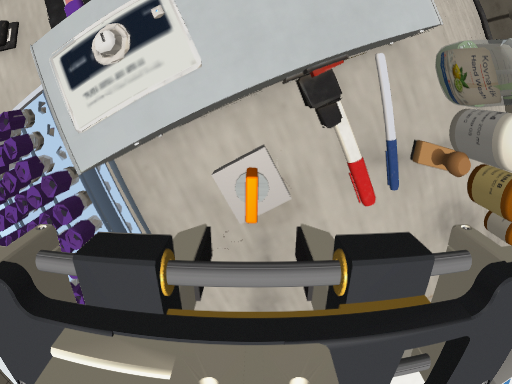

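```bash
cat > stop.py <<'E'
from h import *
def stop(f,z,lo=None):
    p=f["p"];m=dict(K=f["K"],camera_from_world=f["T"]);h=cv2.cvtColor(p,cv2.COLOR_BGR2HSV)
    b=(h[...,0]>3)&(h[...,0]<25)&(h[...,1]>130)&(h[...,2]>200);b[280:]=0;b[:,:150]=0;b[:,380:]=0
    b,s,c=big(b)[0];print(s,c)
    v,u=np.where(b);P=ray(m,np.c_[u,v],z,1)[:,:2].astype(np.float32)
    r=cv2.minAreaRect(P);B=cv2.boxPoints(r);print("rect",r)
    e=B[1]-B[0],B[2]-B[1];L=max(e,key=np.linalg.norm);print("long axis deg",np.degrees(np.arctan2(L[1],L[0]))%180,"mean",P.mean(0))
    print("cam",-m["camera_from_world"][:3,:3].T@m["camera_from_world"][:3,3])
if __name__=="__main__":
    f=np.load("pics/s1.npz");stop(f,62)
    h=cv2.cvtColor(f["p"],cv2.COLOR_BGR2HSV);print(h[165:226:4,251])
E
python3 stop.py
```

```text
[246 177  12  46 536] [251.35634328 199.10820896]
rect ((567.3607177734375, 280.73260498046875), (37.952980041503906, 8.873993873596191), 66.48159790039062)
long axis deg 66.48159 mean [567.47723 281.37494]
cam [597.34476546 347.68985419 288.18746375]
[[ 14  17 200]
 [ 13 255 123]
 [ 13 255 127]
 [ 15 255 247]
 [ 21 255 248]
 [ 20 255 248]
 [ 20 255 248]
 [ 20 255 248]
 [ 20 255 248]
 [ 20 255 248]
 [ 19 255 248]
 [ 19 255 248]
 [ 19 255 248]
 [ 19 255 248]
 [ 18 255 247]
 [ 18  31 162]]
```

Request:
{"name": "carry_out", "arguments": {"deltas": [[[0.5, -0.5, 8, 0], [1.5, -1.2, 26, 0], [2.8, -2.4, 48, 0], [2.8, -2.4, 68, 0], [2.8, -2.4, 84, 0], [2.8, -2.4, 93, 0], [2.8, -2.4, 96, 0], [2.8, -2.4, 96, 0]]]}}

```text
time: 11.8
tool_pos: [567.9, 281.2, 101.2]
tcp_rot: [3.142, 0.0, 1.168]
contact_force: [-0.2, -0.3, -0.1]
grip_width: 50.0
```

Request:
{"name": "carry_out", "arguments": {"deltas": [[[0, 0, 0, 0], [0, 0, 0, 0], [0, 0, 0, 0], [0, 0, 0, 0], [0, 0, 0, 0], [0, 0, 0, 0]]], "fingers": 0}}

```text
time: 12.4
tool_pos: [567.8, 281.5, 101.3]
tcp_rot: [3.141, -0.0, 1.168]
contact_force: [0.0, 0.3, 0.9]
grip_width: 10.1
```

Request:
{"name": "carry_out", "arguments": {"deltas": [[[0, 0, -5, 0], [0, 0, -20, 0], [0, 0, -45, 0], [0, 0, -70, 0], [0, 0, -90, 0], [-10, 3, -98, 0], [-33, 11, -100, -0.3], [-64, 22, -100, -0.8], [-99, 34, -100, -1.2], [-134, 46, -100, -1.6], [-169, 58, -100, -2.0], [-204, 70, -100, -2.4], [-239, 81, -100, -2.8], [-268, 91, -97, -3.1], [-289, 98, -93, -3.22], [-301, 102.5, -89, -3.22], [-305.7, 104.2, -86, -3.22], [-305.7, 104.2, -85, -3.22], [-305.7, 104.2, -85, -3.22]]]}}

```text
time: 14.3
tool_pos: [543.8, -39.8, 186.0]
tcp_rot: [-3.141, -0.0, 1.45]
contact_force: [-0.2, 0.3, 0.1]
grip_width: 9.7
```

```bash
python3 - <<'E'
from h import *
o=bot.get_obs();print(o["time"],o["tool_pos"],o["tcp_rot"],o["grip_width"],o["contact_force"])
m=bot.camera_model("wrist");p,d=bot.capture("wrist");cv2.imwrite("pics/s2.png",p);np.savez("pics/s2.npz",p=p,d=d,K=m["K"],T=m["camera_from_world"])
cv2.imwrite("pics/s2c.png",cv2.resize(p[60:280,100:420],None,fx=2.4,fy=2.4,interpolation=cv2.INTER_CUBIC))
E
```

```text
14.3 [543.78539289 -39.8065813  186.02432448] [-3.14113796e+00 -2.68447451e-04  1.44963363e+00] 9.70792363131758 [-0.23158213  0.34953354  0.07260868]
```

View pics/s2c.png

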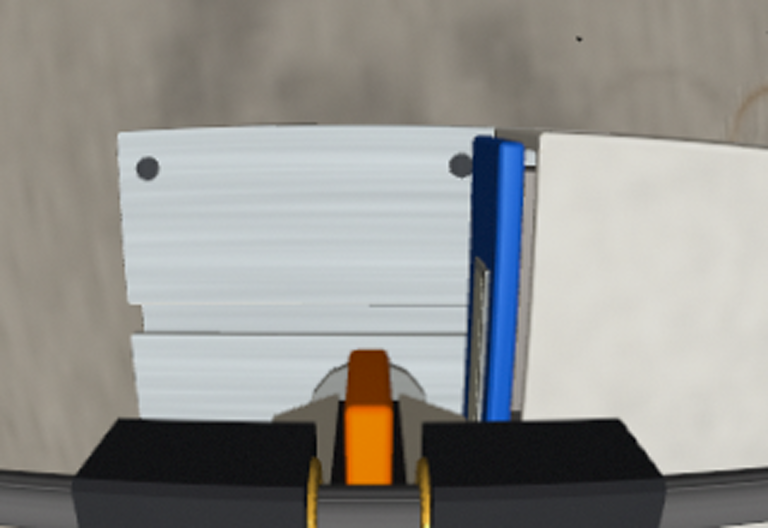

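```bash
python3 - <<'E'
from h import *
f=np.load("pics/s2.npz");p=f["p"];m=dict(K=f["K"],camera_from_world=f["T"]);g=p.mean(2)
print(np.c_[np.arange(180,203),g[180:203,162:170].mean(1),g[180:203,200],g[180:203,265]].round(0).astype(int).tolist())
for x in(165,180,200,220,250,270):
    col=g[180:203,x]; 
    for r in(186.5,198.5):
        P=ray(m,[(x,r)],24,1)[0];u=(P[:2]-[589.5,-46.2]);print(x,r,P.round(1),"unit",(u@[.9925,-.1219]).round(1),(u@[.1219,.9925]).round(2))
# apron's left (+y) edge & flange location
for r in(112,113,114):P=ray(m,[(200,r)],24,1)[0];print(r,((P[:2]-[589.5,-46.2])@[.1219,.9925]).round(1))
print(g[105:120,200].round())
print("tcp unit", (np.array([543.785,-39.807])-[589.5,-46.2])@np.array([[.9925,.1219],[-.1219,.9925]]))
E
```

```text
[[180, 202, 197, 197], [181, 199, 195, 196], [182, 198, 194, 198], [183, 196, 196, 201], [184, 198, 198, 203], [185, 201, 202, 203], [186, 204, 203, 191], [187, 201, 195, 161], [188, 200, 197, 201], [189, 198, 194, 199], [190, 195, 193, 195], [191, 194, 193, 194], [192, 197, 196, 196], [193, 199, 197, 198], [194, 199, 197, 200], [195, 199, 196, 202], [196, 196, 195, 201], [197, 180, 189, 196], [198, 136, 158, 161], [199, 164, 143, 127], [200, 210, 206, 192], [201, 205, 205, 203], [202, 202, 202, 202]]
165 186.5 [463.8 -23.2  24. ] unit -127.6 7.53
165 198.5 [461.4 -34.4  24. ] unit -128.6 -3.95
180 186.5 [477.9 -24.9  24. ] unit -113.3 7.5
180 198.5 [475.8 -36.1  24. ] unit -114.1 -3.87
200 186.5 [496.3 -27.2  24. ] unit -94.8 7.47
200 198.5 [494.4 -38.3  24. ] unit -95.3 -3.79
220 186.5 [514.3 -29.5  24. ] unit -76.7 7.45
220 198.5 [512.6 -40.5  24. ] unit -77.0 -3.73
250 186.5 [540.8 -32.7  24. ] unit -50.0 7.47
250 198.5 [539.4 -43.8  24. ] unit -50.0 -3.68
270 186.5 [558.4 -34.8  24. ] unit -32.3 7.49
270 198.5 [557.2 -45.9  24. ] unit -32.1 -3.66
112 73.4
113 72.5
114 71.7
[128. 129. 129. 130. 129. 129. 124. 135. 201. 204. 201. 200. 200. 198.
 199.]
tcp unit [-46.1514442   0.772394 ]
```

```bash
python3 - <<'E'
from h import *
f=np.load("pics/s2.npz");p=f["p"];m=dict(K=f["K"],camera_from_world=f["T"]);g=p.astype(int)
print([(r,*g[r,253]) for r in range(204,234,1)][:30:1])
print([(r,*g[r,238]) for r in range(206,220)]);print([(r,*g[r,266]) for r in range(206,220)])
for n,px,z,off in(("top edge",(253,227.5),146.7,20),("end bottom",(253,206),108.7,20)):
    P=ray(m,[px],z,1)[0];u=P[:2]-[589.5,-46.2];print(n,P,"stop y",u@[.1219,.9925]-off,"x",u@[.9925,-.1219])
E
```

```text
[(204, np.int64(198), np.int64(199), np.int64(193)), (205, np.int64(138), np.int64(147), np.int64(160)), (206, np.int64(0), np.int64(44), np.int64(104)), (207, np.int64(0), np.int64(44), np.int64(104)), (208, np.int64(0), np.int64(44), np.int64(105)), (209, np.int64(0), np.int64(45), np.int64(106)), (210, np.int64(0), np.int64(46), np.int64(106)), (211, np.int64(0), np.int64(46), np.int64(106)), (212, np.int64(0), np.int64(45), np.int64(107)), (213, np.int64(0), np.int64(45), np.int64(107)), (214, np.int64(0), np.int64(45), np.int64(108)), (215, np.int64(0), np.int64(46), np.int64(109)), (216, np.int64(0), np.int64(45), np.int64(107)), (217, np.int64(0), np.int64(47), np.int64(109)), (218, np.int64(0), np.int64(48), np.int64(109)), (219, np.int64(0), np.int64(46), np.int64(109)), (220, np.int64(0), np.int64(46), np.int64(109)), (221, np.int64(0), np.int64(46), np.int64(109)), (222, np.int64(0), np.int64(46), np.int64(109)), (223, np.int64(0), np.int64(48), np.int64(111)), (224, np.int64(0), np.int64(46), np.int64(110)), (225, np.int64(0), np.int64(47), np.int64(111)), (226, np.int64(
[... 1331 characters left out ...]
4(208), np.int64(206), np.int64(198)), (211, np.int64(206), np.int64(203), np.int64(196)), (212, np.int64(169), np.int64(167), np.int64(162)), (213, np.int64(83), np.int64(88), np.int64(88)), (214, np.int64(111), np.int64(115), np.int64(115)), (215, np.int64(145), np.int64(149), np.int64(146)), (216, np.int64(147), np.int64(150), np.int64(147)), (217, np.int64(149), np.int64(151), np.int64(148)), (218, np.int64(150), np.int64(153), np.int64(149)), (219, np.int64(147), np.int64(151), np.int64(147))]
top edge [544.97834632 -19.91350066 146.7       ] stop y 0.6621610087103811 x -47.392065548722655
end bottom [544.71589349 -22.10445828 108.7       ] stop y -1.544357423824117 x -47.38547224700339
```

Request:
{"name": "carry_out", "arguments": {"deltas": [[[0.3, 0, 6, 0], [0.3, 0, 20, 0], [0.3, 0, 38, 0], [0.3, 0, 52, 0], [0.3, 0, 60, 0], [0.3, 0, 64, 0], [0.3, 0, 66, 0], [0.3, 0, 68, 0], [0.3, 0, 69.5, 0], [0.3, 0, 71, 0]]]}}

```text
time: 15.35
tool_pos: [544.1, -40.4, 115.5]
tcp_rot: [3.141, 0.0, 1.449]
contact_force: [0.5, 0.4, -0.7]
grip_width: 9.8
```

Request:
{"name": "carry_out", "arguments": {"deltas": [[[0, 0, 1.5, 0], [0, 0, 3, 0], [0, 0, 4.5, 0], [0, 0, 6, 0], [0, 0, 7, 0], [0, 0, 8, 0]]]}}

```text
time: 15.95
tool_pos: [543.9, -40.3, 107.1]
tcp_rot: [-3.142, 0.0, 1.449]
contact_force: [0.0, -0.2, -0.3]
grip_width: 10.0
```

Request:
{"name": "carry_out", "arguments": {"deltas": [[[0, 0, 1, 0], [0, 0, 2, 0], [0, 0, 2, 0]]]}}

```text
time: 16.25
tool_pos: [543.9, -40.3, 105.3]
tcp_rot: [3.141, 0.0, 1.449]
contact_force: [-0.5, 0.8, 0.4]
grip_width: 9.9
```

Request:
{"name": "carry_out", "arguments": {"deltas": [[[0, 0, 0.4, 0], [0, 0, 0.8, 0], [0, 0, 0.8, 0]]]}}

```text
time: 16.55
tool_pos: [543.9, -40.3, 105.2]
tcp_rot: [3.141, 0.0, 1.449]
contact_force: [-2.6, 0.3, 7.0]
grip_width: 10.1
```

Request:
{"name": "carry_out", "arguments": {"deltas": [[[0, 0, -0.5, 0.3], [0, 0, -0.5, 1.2], [0, 0, -0.5, 2.5], [0, 0, -0.5, 4], [0, 0, -0.5, 5.5], [0, 0, -0.5, 7], [0, 0, -0.5, 8.5], [0, 0, -0.5, 10], [0, 0, -0.5, 11.5], [0, 0, -0.5, 13], [0, 0, -0.5, 14.5], [0, 0, -0.5, 16], [0, 0, -0.5, 17.2], [0, 0, -0.5, 18], [0, 0, -0.5, 18], [0, 0, -0.5, 18]]]}}

```text
time: 18.15
tool_pos: [544.3, -40.5, 105.3]
tcp_rot: [3.141, -0.001, -0.12]
contact_force: [-0.9, -0.3, 3.5]
grip_width: 9.6
```

Request:
{"name": "carry_out", "arguments": {"deltas": [[[0, 0, 0, 0], [0, 0, 0, 0], [0, 0, 0, 0], [0, 0, 0, 0], [0, 0, 0, 0]]], "fingers": 45}}

```text
time: 18.65
tool_pos: [543.8, -40.3, 104.7]
tcp_rot: [3.142, 0.0, -0.122]
contact_force: [-0.4, 0.5, -0.4]
grip_width: 43.5
```

Request:
{"name": "carry_out", "arguments": {"deltas": [[[0, 0, -6, 0], [0, 0, -22, 0], [0, 0, -45, 0], [0, 0, -70, 0], [0, 0, -95, 0], [-10, 0, -115, 0], [-25, 0, -128, 0], [-35, 0, -130, 0], [-35, 0, -130, 0], [-35, 0, -130, 0]]]}}

```text
time: 19.65
tool_pos: [509.1, -36.1, 234.5]
tcp_rot: [3.142, 0.0, -0.122]
contact_force: [-0.4, 0.6, -0.6]
grip_width: 45.2
```

```bash
python3 - <<'E'
from h import *
from stop import stop
o=bot.get_obs();print(o["time"],o["tool_pos"],o["tcp_rot"],o["grip_width"],o["contact_force"])
m=bot.camera_model("wrist");p,d=bot.capture("wrist");cv2.imwrite("pics/e1.png",p);np.savez("pics/e1.npz",p=p,d=d,K=m["K"],T=m["camera_from_world"])
stop(np.load("pics/e1.npz"),66)
E
python3 pin.py e1
```

```text
19.65 [509.08577149 -36.05659526 234.47556867] [ 3.14157104e+00  4.20815566e-04 -1.21751768e-01] 45.17617378783583 [-0.36284169  0.62998359 -0.56619939]
[249 133  10  43 428] [253.5        153.90186916]
rect ((542.5491333007812, -40.68539810180664), (8.078924179077148, 37.77193069458008), 83.05289459228516)
long axis deg 173.0529 mean [542.7734  -40.71204]
cam [583.75212992 -45.57318051 326.33564374]
e1 [302  45  14  13 144] [308.41666667  51.19444444] pin z 86.91700139527393 top z 83.49770792141837
```

View pics/e1.png

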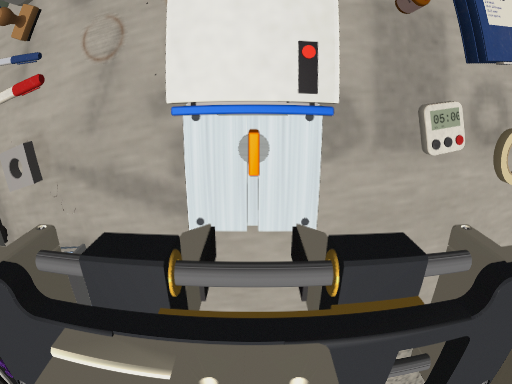

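```bash
python3 - <<'E'
from h import *
f=np.load("pics/e1.npz");d=f["d"];K=f["K"];T=f["T"]
for u,v in((253,150),(254,165),(215,160)):
    x=(np.array([u,v])-K[:2,2])/K[0,0];r=np.hypot(*x);q=np.r_[x/r*np.tan(r),1]*np.median(d[v-1:v+2,u-1:u+2]);print((T[:3,:3].T@(q-T[:3,3])).round(1))
print(bot.close_job())
E
```

```text
[546.2 -40.7  65.1]
[532.7 -39.9  65.4]
[5.348e+02 5.000e-01 2.340e+01]
the job is handed in; nothing more can be done
None
```

The drawer is shut and caught, and the T-stop stands locked in the slot. I handed the job in after about 20 s of the 58 s allowed.

- **Drawer:** I pushed it in by small steps. The force reading at the end of each step never passed about 12 N along the push. The catch pin's head read 90 mm above the desk with the drawer open, 92.7 on the bump and 86.9 at the end. That 3 mm drop from the open height means it is in the notch. The shut face stands about 10 mm ahead of the cabinet.
- **T-stop:** I gripped it in its parking block and lowered it with the handle across the slot until the flange touched the apron at about 7 N. I then turned it a quarter turn, let go and raised the gripper clear.
- **Last look:**
  - The handle lies along the slot to within 0.1°.
  - The stop's axis is about 36 mm ahead of the drawer's face, so inside the 5 cm limit.
  - The handle's top measured 65.1 to 65.4 mm above the desk. That is about 42 mm above the apron, as it should be with the flange resting flat.
- **Other things on the desk:** I moved nothing near them and felt no contact. I did not measure their positions again.

No final check failed. One measurement disagreed on the way. With the stop held over the slot, two views of its sideways position differed by about 2 mm, which is as much as the slot's clearance. It still went in with no sideways force.

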